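# Tip one pair of lenses into its job tray

## Task

Draw the red gate up out of its slots at the front of the lens tray and set it aside on the worktop, clear of both trays. Then lift the lens tray and, close over the yellow job tray, tilt it gently with its open front edge down, so that only the front pair of blue lens packets slides in and the white pair stays behind the raised lip. Stand the lens tray level on the worktop again; do not touch any packet with the gripper or push the job tray out of its place, and leave the bottle, the pliers and the screwdriver alone.

Things in the scene. Friction and masses are not known exactly. Their poses are not given: they have to be found in the camera images.
- lens_tray: Loose counting tray, steel deck, white cheeks, 0.36 kg, 194 x 171 mm over all. Origin: on its underside, straight under the handle; +x points to its back wall, -x to its open front, which faces away from the robot; z up. Deck top 9 mm above the underside, from x = -104 mm (open front edge) to 86 mm (back wall), 146 mm wide inside; cheeks stand 22 mm above the deck, gate guides 32 mm.
- tray_handle (a point): Middle of the lens tray's black grip, on a steel bail across the tray above the lip: 14 mm thick along the tray's x, 100 mm long along its y, 22 mm high, its middle 86 mm above the tray's underside (77 mm above the deck), near the loaded tray's centre of mass. Axes as the lens tray's.
- tray_spout (a point): Middle of the lens tray's open front edge, on the deck: 104 mm in front (-x) of the handle and 77 mm below it. Axes as the lens tray's. The polished deck is slippery: packets begin to slide at a tilt of about 14 to 22 degrees, at 35 degrees they slide off briskly.
- tray_lip (a point): Middle of the raised lip across the lens tray's deck, at its foot, straight under the handle: 6 mm high, 6 mm thick. It parts the front row (blue, before it) from the back row (white, behind it) and holds the back row at any tilt up to 50 degrees. Axes as the lens tray's.
- gate: Loose red gate, 40 g, standing in two upright guides at the front of the lens tray, keeping the front row in: panel 5 mm thick (x), 162 mm wide (y), 40 mm high, with a grip on its top edge. Origin: middle of its bottom edge, on the deck 88 mm in front of the handle. The guides leave 1.5 mm each side and reach 32 mm above the deck: raised 35 mm the gate is free. Set on end it may stand or topple.
- gate_grip (a point): Middle of the grip on the gate's top edge: 10 mm thick (x), 64 mm long (y), 14 mm high (z), its middle 41 mm above the gate's bottom edge and 31 mm above the tops of the blue packets close behind it. Axes as the gate's.
- front_packet_1: Blue lens packet of the front row, a flat packet 70 x 70 x 10 mm, 20 g. Origin: middle of its underside, z up.
- front_packet_2: The other blue lens packet of the front row, same size.
- back_packet_1: White lens packet of the back row, 75 x 70 x 12 mm, 20 g. Origin: middle of its underside, z up.
- back_packet_2: The other white lens packet of the back row, same size.
- job_tray: Loose yellow job tray with a thin slip of paper at one end, 206 (x) x 306 (y) x 42 mm high, 0.16 kg; its long side (y) points roughly away from the robot. Origin: middle of its underside. Inside 188 x 288 mm, floor 3 mm up. Solid equipment flanks the trays: left a black lensmeter (0.48 m high, from y = 0.23 m), right a white tracer (from y = -0.30 m).
- drop_bottle: Upright cleaner bottle with green cap, 36 mm across, 120 mm high; leave alone.
- pliers: Pliers lying flat, 148 x 50 x 12 mm; leave alone.
- driver: Small red screwdriver lying flat, 102 mm long; leave alone.

How it is judged:
By the outcome, as a careful person would: the job done as asked, in the order asked, and still so for the second after the job is handed in, with the robot touching nothing.
It also fails if it takes over 61 s, if anything falls off the work surface, if the arm or the gripper's body presses on something with over 40 N, if the wrist force passes 120 N, or if a joint passes its speed limit or range.

## Robot

A 7-joint arm with a two-finger parallel gripper is mounted at the origin on a cart in front of the work surface, level with it; the furniture and walls round the work are solid. World frame = base frame: x ahead of the robot, y to its left, z up, the work surface at z = 0. Lengths are in m, angles in rad, forces in N, time in s.
With the tool pointing down it reaches from about 0.425 to 1.025 m from the base axis. Payload 3.6 kg.
Tool frame: the origin (TCP) lies between the finger pads; the fingertips stand 19 mm ahead of it and the grasp point (between the pads) is the TCP; z points along the fingers, y is the line along which they close (so a half turn about z gives the same grasp; the last joint's range is limited). The gripper opens to 85 mm and grips with 20 to 120 N. Pads are 22 mm wide; open, the fingers measure 114 mm over their backs; the gripper's body (76 mm by 85 mm) begins 54 mm behind the grasp point. The pads swing forward as they close: fully open they stand 13 mm farther back than shut.
Start: joints at [1.103, 0.591, 0.048, 1.609, -0.033, 0.943, -0.034], TCP at [0.265, -0.675, 0.25] pointing down, gripper open.
Joint ranges: [-2.69, 2.69], [-0.47, 2.24], [-1.27, 1.36], [0.19, 2.51], [-1.53, 4.68], [0.08, 2.07], [-3.09, 3.09]. Speed limits (rad/s): [2.57, 2.57, 3.14, 3.14, 3.14, 3.14, 3.14].

## Interface

Orientations are given as a unit quaternion [x, y, z, w].
In Python, from plant import arm, eyes gives the robot as it stands.
- The arm moves only by the tool jog_arm, never from a script. Its argument "increments" is a list of rows, each a list of 7 numbers: the shift along the tool's x, y, z in mm, then the turn, a rotation vector about the tool's x, y, z in degrees, then the opening, from 0 (shut) to 1 (fully open). A call has exactly 10 rows; each row shifts and turns the commanded pose from where the row before left it, along the tool's axes as they then stand; what a row does not reach is not made up. A row lasts 1/12 s, in which the tool goes at most 41.7 mm and 7.16 degrees, less where a joint would pass 70% of its speed; a pose out of reach is approached as far as the arm can. A call with a gripper value outside its range is refused whole. The fingers move at their own pace and stop on an object; "grip_force" is the grip in N (left out, the last holds). Time passes only in rows, so rows that do not move let the fingers close, or fill a call up. It gives the time, the measured TCP pose, the force, the opening and the grip force at its end, in the units of the state.
- arm.state(): the state, without advancing time (a new reading comes with each control period).
- eyes.read_camera(name): name is "scene" or "top" or "wrist"; returns (picture, depth): 400x640x3 uint8, red, green, blue; 400x640 float32, m along the optical axis (not along the pixel's ray), 0 where there is no reading.
- eyes.camera_params(name): a dict with "camera_matrix" (3x3 intrinsics, pixels), "dist" ([k1, k2, p1, p2, k3] as OpenCV has them; the pictures are not rectified), "eye" and "attitude" of the camera in the world. Camera axes: x right, y down, z forward; pixel columns grow to the right and rows downward; lengths in m; the calibration is good to about 2 mm. A picture is of the moment at which its call begins: read the wrist's pose just before it. camera_params takes no time and is no camera call; for the wrist camera it gives the pose at the moment of the call.
- arm.close_job(): hands the job in; it is judged then, once.
The state is a dict: "time": time; "joints": joint angles; "dq": joint speeds; "joint_torque": joint torques, N m; "tool_pos": TCP position; "tool_rot": TCP orientation; "wrist_force": force on the tool from outside, world axes, zero at the start; "moment": the same for the moment, N m; "grip_width": finger opening in m; "grip_force": force on a finger pad.
Only numpy, scipy, OpenCV 4.12 (cv2) and the standard library are available. Lean on these libraries where they do the work, as an engineer would, in place of code of your own. Each camera call takes 0.05 s, during which the arm holds its last target. There are 200 camera calls.

## Working session

There is one attempt and no reset: what is moved stays moved. The work goes in short steps, Python scripts to look and compute and a tool call to move; the robot and the scene stay as the last step left them, time stands still between calls to the robot, and variables do not carry over. Pictures are saved under pics/ and viewed, at most 10 in all, crops included, and the job is handed in when it is done.

Besides the shell and the picture viewer there is one more tool, called after "Request:" in YAML: its name, and indented under it one key for each argument. jog_arm: Moves the arm, as the interface text tells. Its arguments: {"type":"object","properties":{"increments":{"type":"array","items":{"type":"array","items":{"type":"number"}}},"grip_force":{"type":"number"}},"required":["increments"]}

```bash
mkdir -p pics; ls; cat > h.py <<'E'
import numpy as np, cv2
from plant import arm, eyes
from scipy.spatial.transform import Rotation as R
def snap(n,f):
    im,d=eyes.read_camera(n); cv2.imwrite(f'pics/{f}.png',im[:,:,::-1]); np.savez(f'pics/{f}.npz',im=im,d=d); return im,d
def cloud(n,d,p=None):
    p=p or eyes.camera_params(n); K=np.array(p['camera_matrix']); dist=np.array(p['dist'])
    v,u=np.mgrid[0:400,0:640]
    xy=cv2.undistortPoints(np.stack([u,v],-1).reshape(-1,1,2).astype(float),K,dist).reshape(400,640,2)
    P=np.concatenate([xy,np.ones((400,640,1))],-1)*d[...,None]
    a=np.array(p['attitude'],float)
    Rm=a if a.shape==(3,3) else R.from_quat(a).as_matrix()
    W=P@Rm.T+np.array(p['eye']); W[d<=0]=np.nan
    return W
E
python3 - <<'E'
from h import *
for n in('top','scene'):
    p=eyes.camera_params(n); print(n,p)
    im,d=snap(n,n+'0'); 
s=arm.state(); print({k:np.round(v,3) for k,v in s.items()})
E
```

```text
pics
top {'camera_matrix': array([[498.45025504,   0.        , 323.26840843],
       [  0.        , 498.45025504, 201.53649758],
       [  0.        ,   0.        ,   1.        ]]), 'dist': array([0.04008063, 0.        , 0.        , 0.        , 0.        ]), 'eye': array([-0.42385593,  0.17842018,  1.34439646]), 'attitude': array([-0.65472912,  0.68190584, -0.23750151,  0.22344405])}
scene {'camera_matrix': array([[368.61055063,   0.        , 314.89436457],
       [  0.        , 368.61055063, 201.46412036],
       [  0.        ,   0.        ,   1.        ]]), 'dist': array([-0.00952401,  0.        ,  0.        ,  0.        ,  0.        ]), 'eye': array([-0.07743626,  0.71233802,  0.50721656]), 'attitude': array([-0.34768032,  0.77312555, -0.48632322,  0.2118608 ])}
{'time': np.float64(0.1), 'joints': array([ 1.103,  0.592,  0.048,  1.61 , -0.033,  0.943, -0.034]), 'dq': array([-0.001, -0.001, -0.001, -0.003, -0.   ,  0.   ,  0.   ]), 'joint_torque': array([ 5.0000e-03, -5.5000e+01,  1.5530e+00, -1.9882e+01,  1.0000e-02,
        4.0000e-03, -0.0000e+00]), 'tool_pos': array([ 0.265, -0.674,  0.249]), 'tool_rot': array([ 0.982,  0.186, -0.   , -0.001]), 'wrist_force': array([ 0.584,  0.17 , -0.237]), 'moment': array([-0.032,  0.026,  0.029]), 'grip_force': np.float64(0.0), 'grip_width': np.float64(0.085)}
```

View pics/top0.png

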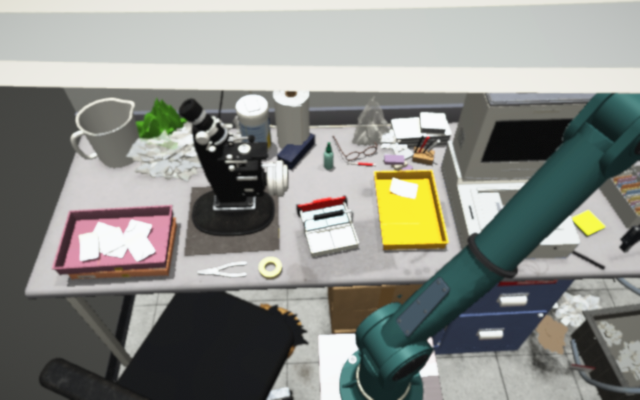

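View pics/scene0.png

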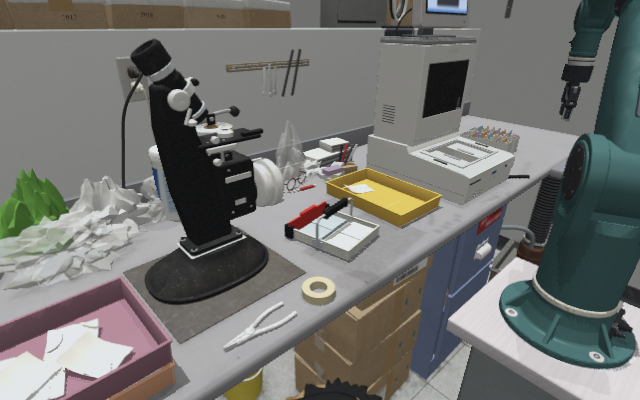

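```bash
python3 - <<'E'
from h import *
z=np.load('pics/top0.npz'); im=z['im'].astype(int); W=cloud('top',z['d'])
r,g,b=im[...,0],im[...,1],im[...,2]
def rep(n,m,pr=True):
    P=W[m&np.isfinite(W[...,2])]; print(n,len(P),np.round(np.nanmedian(P,0),3),np.round(np.percentile(P,[2,98],axis=0),3).tolist()); return P
v,u=np.mgrid[0:400,0:640]
box=lambda a,b_,c,d:(u>=a)&(u<b_)&(v>=c)&(v<d)
red=(r>110)&(g<60)&(b<60)
P=rep('gate',red&box(285,360,190,225))
def rect(P):
    (c,s,a)=cv2.minAreaRect((P[:,:2]*1000).astype(np.float32)); print('  rect',np.round(c,1),np.round(s,1),round(a,2))
Q=P[P[:,2]>0.043]; rect(Q); print(np.median(Q,0)); 
dark=(r+g+b<120)
P=rep('handle',dark&box(305,352,200,228)&(W[...,2]>0.075)&(W[...,2]<.11)); rect(P)
yel=(r>180)&(g>130)&(b<90)
P=rep('job',yel&box(360,460,160,260)); rect(P); rect(P[P[:,2]>.033])
P=rep('traytops',box(290,365,190,260)&(W[...,2]>.025)&(W[...,2]<.036)&~red); rect(P)
P=rep('trayall',box(290,365,190,260)&(W[...,2]>.006)&(W[...,2]<.12)); rect(P)
P=rep('driver',red&box(355,380,155,172))
P=rep('bottle',box(320,336,140,170)&(W[...,2]>.02))
P=rep('table',box(365,372,200,240))
P=rep('tablefree', box(270,300,215,250)); 
# pad surroundings: heights map
for yy in np.arange(.3,-.36,-.03):
    print(f'{yy:.2f}',' '.join('%4d'%(1000*np.nanmax(np.r_[W[...,2][(abs(W[...,0]-xx)<.015)&(abs(W[...,1]-yy)<.015)],-.001])) for xx in np.arange(.33,.96,.03)))
E
```

```text
gate 124 [0.588 0.131 0.047] [[0.576, 0.061, 0.017], [0.604, 0.202, 0.061]]
  rect [587.  133.3] [ 10.9 155.8] 10.6
[0.58677796 0.12958226 0.05123136]
handle 56 [0.5   0.113 0.094] [[0.489, 0.075, 0.087], [0.509, 0.157, 0.101]]
  rect [499.  116.3] [ 9.2 85. ] 10.89
job 3457 [ 0.553 -0.156  0.005] [[0.421, -0.252, -0.002], [0.716, -0.056, 0.046]]
  rect [ 577.  -154.5] [203.4 325.9] 89.08
  rect [ 569.4 -154.4] [203.4 310.7] 89.08
traytops 466 [0.473 0.107 0.029] [[0.406, 0.028, 0.025], [0.602, 0.205, 0.036]]
  rect [505.1 119.6] [191.2 171.5] 7.95
trayall 2834 [0.503 0.116 0.023] [[0.408, 0.027, 0.007], [0.613, 0.212, 0.098]]
  rect [533.3 114.8] [252.6 280.1] 87.25
  return np.nanmean(a, axis, out=out, keepdims=keepdims)
Traceback (most recent call last):
IndexError: index -1 is out of bounds for axis 0 with size 0
```

```bash
python3 - <<'E' 2>/dev/null
from h import *
z=np.load('pics/top0.npz'); im=z['im'].astype(int); W=cloud('top',z['d'])
r,g,b=im[...,0],im[...,1],im[...,2]
v,u=np.mgrid[0:400,0:640]
box=lambda a,b_,c,d:(u>=a)&(u<b_)&(v>=c)&(v<d)
def rep(n,m):
    P=W[m&np.isfinite(W[...,2])]
    print(n,len(P), np.round(np.percentile(P,[2,50,98],axis=0),3).tolist() if len(P) else '')
rep('driver',(r>110)&(g<90)&(b<90)&box(340,385,150,172)&(W[...,0]<1))
rep('bottle',box(320,336,140,170)&(W[...,2]>.02))
rep('green',box(320,336,140,160)&(g>r+15))
rep('table',box(270,300,215,250))
H=W[...,2]
print('       ',' '.join('%4d'%x for x in np.arange(330,960,30)))
for yy in np.arange(.3,-.36,-.03):
    print(f'{yy:5.2f}  ',' '.join('%4d'%(1000*np.nanmax(np.r_[H[(abs(W[...,0]-xx)<.015)&(abs(W[...,1]-yy)<.015)],-.1])) for xx in np.arange(.33,.96,.03)))
E
```

```text
driver 18 [[0.777, -0.053, 0.005], [0.786, -0.038, 0.009], [0.79, -0.013, 0.014]]
bottle 190 [[0.768, 0.084, 0.023], [0.779, 0.102, 0.069], [0.791, 0.116, 0.121]]
green 120 [[0.768, 0.088, 0.048], [0.78, 0.102, 0.079], [0.793, 0.116, 0.122]]
table 1044 [[0.44, 0.21, -0.005], [0.504, 0.256, 0.002], [0.572, 0.303, 0.012]]
         330  360  390  420  450  480  510  540  570  600  630  660  690  720  750  780  810  840  870  900  930
 0.30     26   26   28   11   12   10   14  312  311  303  301   17 -100 -100 -100 -100    8    7  205  204  206
 0.27     26   28   26    8    9   11   10  218  227  236  221    7 -100 -100 -100   51   53   53  235  240  235
 0.24      7    8   10   12   12    9    8  208  225  226  218    8    9    6    8   54   57  214  236  234  234
 0.21      7    8    8   10    7    6   25   38   51   41    9    6    7    8    8   44   56  234  237  237  233
 0.18      7    8   39   39   41   98   90   37   53   48   10    9    8    8    6   11   10  229  236  239  234
 0.15      6    7   34   38   30  103  101   25   65   60    6    9    9    7    9    7    8    6   
[... 1120 characters left out ...]
65   32   68   64   63
-0.18      7    9    9   50   10   12   11   10   12   11   13   11   10   50   59   64   63   26   68   68   65
-0.21      6    9    8   47    8   12   10   11   11    9   12   17   14   48   20   62   98   35   64   66   66
-0.24   -100    7    8   48   46   48   46   47   48   50   45   48   47   49    6   36  116   63   96   96   96
-0.27   -100 -100    7   41   42   44   44   43   43   41   45   50   50   45    7  114  112 -100   92   97   96
-0.30   -100 -100  113  118  121  125  125  126  475  474  466  443  420  390  366   10  105    9   94   98   94
-0.33   -100 -100 -100  120  125  126  130  129  475  471  469 -100 -100 -100 -100 -100    5    9   94   98   96
```

```bash
cat >> h.py <<'E'
def down(hd):  # tool down, tool y heading hd deg
    a=np.radians(hd); y=np.array([np.cos(a),np.sin(a),0]); z=np.array([0,0,-1.]); return R.from_matrix(np.stack([np.cross(y,z),y,z],1))
def tilt(Rt,deg): # front (tool +y) down
    return Rt*R.from_euler('x',deg,degrees=True)
def plan(p,Rt,n,P0=None,R0=None):
    s=arm.state(); p0=np.array(s['tool_pos']) if P0 is None else np.array(P0); R0=R.from_quat(s['tool_rot']) if R0 is None else R0
    dr=(R0.inv()*Rt).as_rotvec()/n; p=np.array(p); Rc=R0
    for i in range(n):
        sh=Rc.inv().apply((p-p0)/n)*1000; print(np.round(sh,1).tolist(),np.round(np.degrees(dr),2).tolist()); Rc=Rc*R.from_rotvec(dr)
def st():
    s=arm.state(); print({k:np.round(s[k],4).tolist() for k in('time','tool_pos','tool_rot','joints','wrist_force','grip_width','grip_force')})
    M=R.from_quat(s['tool_rot']).as_matrix(); print('y heading',np.degrees(np.arctan2(M[1,1],M[0,1])),'z',M[:,2])
E
echo ok
```

```text
ok
```

Request:
jog_arm:
  increments:
    - [0,-20,-5,0,0,0,1]
    - [0,-20,-5,0,0,0,1]
    - [0,-20,-5,0,0,0,1]
    - [0,-20,-5,0,0,0,1]
    - [0,-20,-5,0,0,0,1]
    - [0,-20,-5,0,0,0,1]
    - [0,-20,-5,0,0,0,1]
    - [0,-20,-5,0,0,0,1]
    - [0,-20,-5,0,0,0,1]
    - [0,-10,0,0,0,0,1]

```text
time: 0.93
tool_pos: [0.1948, -0.4957, 0.2956]
tool_rot: [0.982, 0.186, -0.0, -0.001]
wrist_force: [-0.4, -0.1, 0.3]
grip_width: 0.0855
grip_force: 0.0
```

Request:
jog_arm:
  increments:
    - [36,0,0,0,0,-3.95,1]
    - [36,0,0,0,0,-3.95,1]
    - [36,0,0,0,0,-3.95,1]
    - [36,0,0,0,0,-3.95,1]
    - [36,0,0,0,0,-3.95,1]
    - [36,0,0,0,0,-3.95,1]
    - [36,0,0,0,0,-3.95,1]
    - [36,0,0,0,0,-3.95,1]
    - [36,0,0,0,0,-3.95,1]
    - [36,0,0,0,0,-3.95,1]

```text
time: 1.77
tool_pos: [0.4708, -0.2735, 0.2949]
tool_rot: [0.861, 0.509, 0.0, 0.0]
wrist_force: [0.9, 0.2, -0.6]
grip_width: 0.0853
grip_force: 0.0
```

Request:
jog_arm:
  increments:
    - [36,0,0,0,0,-3.95,1]
    - [36,0,0,0,0,-3.95,1]
    - [36,0,0,0,0,-3.95,1]
    - [36,0,0,0,0,-3.95,1]
    - [36,0,0,0,0,-3.95,1]
    - [36,0,0,0,0,-3.95,1]
    - [36,0,0,0,0,-3.95,1]
    - [36,0,0,0,0,-3.95,1]
    - [36,0,0,0,0,-3.95,1]
    - [36,0,0,0,0,-3.95,1]

```text
time: 2.6
tool_pos: [0.5386, 0.0734, 0.295]
tool_rot: [0.638, 0.77, 0.0, -0.0]
wrist_force: [1.2, 0.9, -0.3]
grip_width: 0.0854
grip_force: 0.0
```

```bash
python3 - <<'E'
from h import *
st()
p=eyes.camera_params('wrist'); im,d=snap('wrist','w1'); W=cloud('wrist',d,p); np.save('pics/w1W.npy',W)
r,g,b=[im[...,i].astype(int) for i in range(3)]
def rect(n,P):
    print(n,len(P),np.round(np.median(P,0),4) if len(P) else '')
    if len(P)>5: print('  ',[np.round(q,1) for q in cv2.minAreaRect((P[:,:2]*1000).astype(np.float32))])
ok=np.isfinite(W[...,2])
red=(r>100)&(g<70)&(b<70)&ok; P=W[red]; rect('red',P); rect('redtop',P[P[:,2]>.0535])
rect('redpanel',P[(P[:,2]>.044)&(P[:,2]<.052)])
dk=(r+g+b<130)&ok&(W[...,2]>.085)&(W[...,2]<.105)&(W[...,0]>.4)&(W[...,0]<.6); rect('handle',W[dk])
plan([.586,.130,.15],down(10.5),10)
E
```

```text
{'time': 2.6, 'tool_pos': [0.5386, 0.0734, 0.295], 'tool_rot': [0.6384, 0.7697, 0.0004, -0.0], 'joints': [0.1644, 0.3443, -0.4909, 1.9579, 0.206, 0.8872, -0.247], 'wrist_force': [1.25, 0.9163, -0.2986], 'grip_width': 0.0854, 'grip_force': 0.0}
y heading 10.647741563891147 z [ 4.94291262e-04  6.83114937e-04 -9.99999645e-01]
red 1159 [0.5901 0.1303 0.0487]
   [array([662.1,  66.7]), array([ 96.8, 342.5]), np.float64(43.5)]
redtop 483 [0.5898 0.1344 0.0555]
   [array([590.3, 132.4]), array([ 9.6, 62.4]), np.float64(11.5)]
redpanel 399 [0.5821 0.1679 0.0476]
   [array([588.5, 134.3]), array([  7.3, 157.5]), np.float64(11.5)]
handle 1130 [0.5043 0.117  0.0948]
   [array([503.9, 118. ]), array([13.6, 92.8]), np.float64(11.4)]
[3.5, 5.7, 14.6] [0.01, -0.04, 0.09]
[3.5, 5.7, 14.6] [0.01, -0.04, 0.09]
[3.5, 5.7, 14.6] [0.01, -0.04, 0.09]
[3.6, 5.7, 14.6] [0.01, -0.04, 0.09]
[3.6, 5.7, 14.6] [0.01, -0.04, 0.09]
[3.6, 5.7, 14.6] [0.01, -0.04, 0.09]
[3.6, 5.7, 14.6] [0.01, -0.04, 0.09]
[3.6, 5.7, 14.6] [0.01, -0.04, 0.09]
[3.7, 5.7, 14.6] [0.01, -0.04, 0.09]
[3.7, 5.7, 14.6] [0.01, -0.04, 0.09]
```

View pics/w1.png

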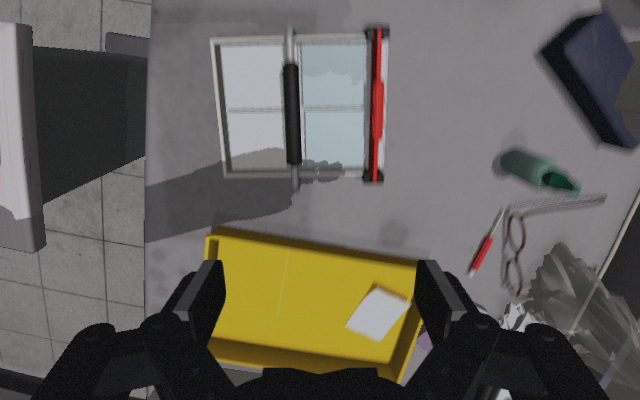

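Request:
jog_arm:
  increments:
    - [4.9,6.1,14.5,0,0,-0.05,0.55]
    - [4.9,6.1,14.5,0,0,-0.05,0.55]
    - [4.9,6.1,14.5,0,0,-0.05,0.55]
    - [4.9,6.1,14.5,0,0,-0.05,0.55]
    - [4.9,6.1,14.5,0,0,-0.05,0.55]
    - [4.9,6.1,14.5,0,0,-0.05,0.55]
    - [4.9,6.1,14.5,0,0,-0.05,0.55]
    - [4.9,6.1,14.5,0,0,-0.05,0.55]
    - [4.9,6.1,14.5,0,0,-0.05,0.55]
    - [4.9,6.1,14.5,0,0,-0.05,0.55]

```text
time: 3.48
tool_pos: [0.5892, 0.1303, 0.1481]
tool_rot: [0.637, 0.771, -0.001, -0.0]
wrist_force: [-0.5, 0.2, 0.3]
grip_width: 0.0471
grip_force: 0.0
```

```bash
python3 - <<'E'
from h import *
st()
p=eyes.camera_params('wrist'); im,d=snap('wrist','w2'); W=cloud('wrist',d,p)
r,g,b=[im[...,i].astype(int) for i in range(3)]
def rect(n,P):
    print(n,len(P),np.round(np.median(P,0),4) if len(P) else '')
    if len(P)>5: print('  ',[np.round(q,1) for q in cv2.minAreaRect((P[:,:2]*1000).astype(np.float32))])
ok=np.isfinite(W[...,2])&(abs(W[...,0]-.59)<.04)
red=(r>100)&(g<70)&(b<70)&ok; P=W[red]; rect('redtop',P[P[:,2]>.053])
print(np.percentile(P[:,2],[50,90,98]))
E
```

```text
{'time': 3.4833, 'tool_pos': [0.5892, 0.1303, 0.1481], 'tool_rot': [0.637, 0.7709, -0.0008, -0.0004], 'joints': [-0.0119, 0.5992, -0.3969, 1.9504, 0.3622, 0.6631, -0.446], 'wrist_force': [-0.5102, 0.158, 0.2968], 'grip_width': 0.0471, 'grip_force': 0.0}
y heading 10.8662660310059 z [-1.56458311e-03 -6.90605112e-04 -9.99998538e-01]
redtop 1225 [0.5902 0.1362 0.0553]
   [array([590.7, 133.3]), array([10.3, 62.7]), np.float64(11.5)]
[0.05396888 0.05594466 0.05657768]
```

Request:
jog_arm:
  increments:
    - [0.6,0.2,14,0,0,-0.1,0.55]
    - [0.6,0.2,14,0,0,-0.1,0.55]
    - [0.6,0.2,14,0,0,-0.1,0.55]
    - [0.6,0.2,14,0,0,-0.1,0.55]
    - [0.6,0.2,14,0,0,0,0.55]
    - [0,0.2,14,0,0,0,0.55]
    - [0,0,10,0,0,0,0.55]
    - [0,0,4,0,0,0,0.55]
    - [0,0,0,0,0,0,0.55]
    - [0,0,0,0,0,0,0.55]

```text
time: 4.37
tool_pos: [0.5897, 0.1341, 0.0523]
tool_rot: [0.634, 0.774, -0.0, 0.0]
wrist_force: [-0.1, 0.0, 1.2]
grip_width: 0.0471
grip_force: 0.0
```

Request:
jog_arm:
  increments:
    - [0,0,0,0,0,0,0]
    - [0,0,0,0,0,0,0]
    - [0,0,0,0,0,0,0]
    - [0,0,0,0,0,0,0]
    - [0,0,0,0,0,0,0]
    - [0,0,0,0,0,0,0]
    - [0,0,0,0,0,0,0]
    - [0,0,0,0,0,0,0]
    - [0,0,0,0,0,0,0]
    - [0,0,0,0,0,0,0]
  grip_force: 30

```text
time: 5.2
tool_pos: [0.5901, 0.1345, 0.0531]
tool_rot: [0.634, 0.774, 0.0, 0.0]
wrist_force: [-1.2, -0.6, 5.4]
grip_width: 0.0091
grip_force: 33.2
```

Request:
jog_arm:
  increments:
    - [0,0,-5,0,0,0,0]
    - [0,0,-7,0,0,0,0]
    - [0,0,-7,0,0,0,0]
    - [0,0,-7,0,0,0,0]
    - [0,0,-7,0,0,0,0]
    - [0,0,-10,0,0,0,0]
    - [0,0,-10,0,0,0,0]
    - [0,0,-10,0,0,0,0]
    - [0,0,-10,0,0,0,0]
    - [0,0,-10,0,0,0,0]

```text
time: 6.03
tool_pos: [0.5896, 0.1343, 0.1366]
tool_rot: [0.634, 0.774, 0.0, 0.0]
wrist_force: [0.6, -0.2, -0.1]
grip_width: 0.0096
grip_force: 32.3
```

```bash
python3 - <<'E'
from h import *
st()
im,d=snap('scene','s1'); cv2.imwrite('pics/s1c.png',cv2.resize(im[150:300,240:460,::-1],None,fx=3,fy=3))
E
```

```text
{'time': 6.0333, 'tool_pos': [0.5896, 0.1343, 0.1366], 'tool_rot': [0.6336, 0.7737, 0.0002, 0.0001], 'joints': [-0.023, 0.6158, -0.3909, 1.9549, 0.3768, 0.6414, -0.456], 'wrist_force': [0.6358, -0.1532, -0.1383], 'grip_width': 0.0096, 'grip_force': 32.2847}
y heading 11.373090823437593 z [ 4.38645730e-04  1.15305763e-04 -9.99999897e-01]
```

View pics/s1c.png

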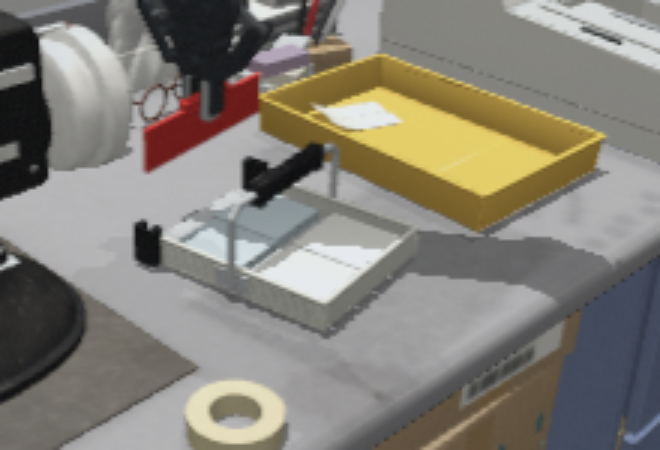

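Request:
jog_arm:
  increments:
    - [-4,9.4,0,0,0,0.7,0]
    - [-4,9.4,0,0,0,0.7,0]
    - [-4,9.4,0,0,0,0.7,0]
    - [-4,9.4,0,0,0,0.7,0]
    - [-4,9.4,0,0,0,0.7,0]
    - [-4,9.4,0,0,0,0.7,0]
    - [-4,9.4,0,0,0,0.7,0]
    - [-4,9.4,0,0,0,0.7,0]
    - [-4,9.4,0,0,0,0.7,0]
    - [-4,9.4,0,0,0,0.7,0]

```text
time: 6.92
tool_pos: [0.6891, 0.1079, 0.1352]
tool_rot: [0.68, 0.733, -0.0, -0.0]
wrist_force: [0.6, -0.2, 0.1]
grip_width: 0.0094
grip_force: 32.3
```

Request:
jog_arm:
  increments:
    - [0,0,15,0,0,0,0]
    - [0,0,15,0,0,0,0]
    - [0,0,15,0,0,0,0]
    - [0,0,15,0,0,0,0]
    - [0,0,10,0,0,0,0]
    - [0,0,7,0,0,0,0]
    - [0,0,5,0,0,0,0]
    - [0,0,3,0,0,0,0]
    - [0,0,2,0,0,0,0]
    - [0,0,2,0,0,0,0]

```text
time: 7.75
tool_pos: [0.6887, 0.1084, 0.0467]
tool_rot: [0.68, 0.734, 0.0, 0.0]
wrist_force: [0.1, -0.3, -0.1]
grip_width: 0.0093
grip_force: 32.3
```

Request:
jog_arm:
  increments:
    - [0,0,1,0,0,0,0]
    - [0,0,1,0,0,0,0]
    - [0,0,0.5,0,0,0,0]
    - [0,0,0,0,0,0,0]
    - [0,0,0,0,0,0,0.2]
    - [0,0,0,0,0,0,0.3]
    - [0,0,0,0,0,0,0.4]
    - [0,0,0,0,0,0,0.4]
    - [0,0,0,0,0,0,0.4]
    - [0,0,0,0,0,0,0.4]

```text
time: 8.58
tool_pos: [0.6882, 0.1082, 0.0438]
tool_rot: [0.68, 0.734, -0.0, -0.0]
wrist_force: [-0.3, -0.5, 0.9]
grip_width: 0.0338
grip_force: 0.0
```

Request:
jog_arm:
  increments:
    - [0,0,-5,0,0,0,0.4]
    - [0,0,-10,0,0,0,0.4]
    - [0,0,-15,0,0,0,0.4]
    - [0,0,-20,0,0,0,0.4]
    - [0,0,-20,0,0,0,0.4]
    - [0,0,-20,0,0,0,0.4]
    - [0,0,-20,0,0,0,0.4]
    - [0,0,-20,0,0,0,0.4]
    - [0,0,-15,0,0,0,0.4]
    - [0,0,0,0,0,0,0.4]

```text
time: 9.42
tool_pos: [0.6909, 0.1092, 0.1946]
tool_rot: [0.68, 0.734, 0.004, 0.003]
wrist_force: [0.6, 0.4, 0.4]
grip_width: 0.0341
grip_force: 0.0
```

```bash
python3 - <<'E'
from h import *
st()
p=eyes.camera_params('wrist'); im,d=snap('wrist','w3'); W=cloud('wrist',d,p)
r,g,b=[im[...,i].astype(int) for i in range(3)]
def rect(n,P):
    print(n,len(P),np.round(np.median(P,0),4) if len(P) else '')
    if len(P)>5: print('  ',[np.round(q,1) for q in cv2.minAreaRect((P[:,:2]*1000).astype(np.float32))])
ok=np.isfinite(W[...,2])
red=(r>100)&(g<70)&(b<70)&ok&(W[...,1]>0)&(W[...,0]<.76); P=W[red]; rect('red',P);print(np.percentile(P[:,2],[2,50,98]))
dk=(r+g+b<130)&ok&(W[...,2]>.085)&(W[...,2]<.105)&(W[...,0]>.4)&(W[...,0]<.6); rect('handle',W[dk])
plan([.504,.118,.20],down(11.3),10)
E
```

```text
{'time': 9.4167, 'tool_pos': [0.6909, 0.1092, 0.1946], 'tool_rot': [0.6796, 0.7335, 0.0038, 0.0025], 'joints': [0.0334, 0.641, -0.3899, 1.7057, 0.309, 0.8467, -0.4148], 'wrist_force': [0.5598, 0.3673, 0.3957], 'grip_width': 0.0341, 'grip_force': 0.0}
y heading 4.366657229863711 z [ 0.00884624  0.0020469  -0.99995878]
red 1477 [0.6878 0.1129 0.045 ]
   [array([701.7, 107.6]), array([ 36.3, 160.4]), np.float64(3.8)]
[0.03738066 0.04499992 0.04758028]
handle 3164 [0.5073 0.1196 0.0942]
   [array([505.3, 115.9]), array([15.5, 98. ]), np.float64(10.9)]
[2.3, -18.4, -0.9] [0.03, -0.0, -0.69]
[2.6, -18.4, -0.9] [0.03, -0.0, -0.69]
[2.8, -18.4, -0.9] [0.03, -0.0, -0.69]
[3.0, -18.4, -0.8] [0.03, -0.0, -0.69]
[3.2, -18.3, -0.8] [0.03, -0.0, -0.69]
[3.4, -18.3, -0.8] [0.03, -0.0, -0.69]
[3.7, -18.2, -0.8] [0.03, -0.0, -0.69]
[3.9, -18.2, -0.8] [0.03, -0.0, -0.69]
[4.1, -18.1, -0.8] [0.03, -0.0, -0.69]
[4.3, -18.1, -0.8] [0.03, -0.0, -0.69]
```

View pics/w3.png

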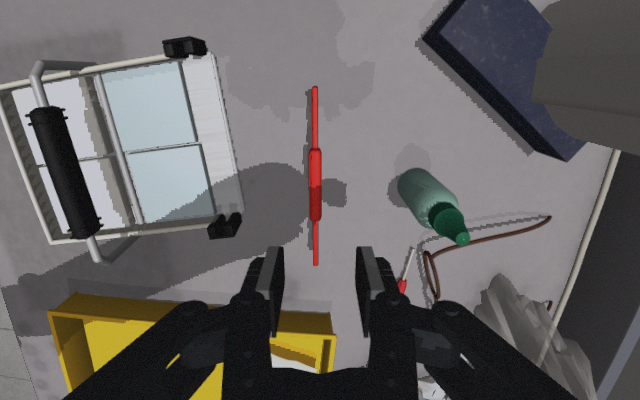

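Request:
jog_arm:
  increments:
    - [2.3,-18.4,-0.9,0,0,-0.7,0.6]
    - [2.6,-18.4,-0.9,0,0,-0.7,0.6]
    - [2.8,-18.4,-0.9,0,0,-0.7,0.6]
    - [3,-18.4,-0.8,0,0,-0.7,0.6]
    - [3.2,-18.3,-0.8,0,0,-0.7,0.6]
    - [3.4,-18.3,-0.8,0,0,-0.7,0.6]
    - [3.7,-18.2,-0.8,0,0,-0.7,0.6]
    - [3.9,-18.2,-0.8,0,0,-0.7,0.6]
    - [4.1,-18.1,-0.8,0,0,-0.7,0.6]
    - [4.3,-18.1,-0.8,0,0,-0.7,0.6]

```text
time: 10.3
tool_pos: [0.5008, 0.117, 0.1965]
tool_rot: [0.633, 0.774, -0.001, -0.0]
wrist_force: [-0.3, -0.8, 1.5]
grip_width: 0.0511
grip_force: 0.0
```

```bash
python3 - <<'E'
from h import *
st()
p=eyes.camera_params('wrist'); im,d=snap('wrist','w4'); W=cloud('wrist',d,p)
r,g,b=[im[...,i].astype(int) for i in range(3)]
def rect(n,P):
    print(n,len(P),np.round(np.median(P,0),4) if len(P) else '')
    if len(P)>5: print('  ',[np.round(q,1) for q in cv2.minAreaRect((P[:,:2]*1000).astype(np.float32))])
ok=np.isfinite(W[...,2])
dk=(r+g+b<130)&ok&(W[...,2]>.075)&(W[...,2]<.105)&(abs(W[...,0]-.505)<.04); rect('handle',W[dk]); rect('top',W[dk&(W[...,2]>.0925)])
print(np.percentile(W[dk][:,2],[50,90,98]))
yl=(r>150)&(g>110)&(b<90)&ok&(W[...,2]>.035)&(W[...,2]<.06); rect('job',W[yl])
c=(.5045,.117)
plan([.5045,.117,.087],down(11.1),10)
E
```

```text
{'time': 10.3, 'tool_pos': [0.5008, 0.117, 0.1965], 'tool_rot': [0.6333, 0.7739, -0.0007, -0.0005], 'joints': [0.0302, 0.4393, -0.4545, 2.1104, 0.3105, 0.6568, -0.4362], 'wrist_force': [-0.2631, -0.8337, 1.4797], 'grip_width': 0.0511, 'grip_force': 0.0}
y heading 11.414361323843366 z [-1.53446494e-03 -4.45059673e-04 -9.99998724e-01]
handle 1959 [0.5019 0.1202 0.0952]
   [array([502.3, 116.8]), array([11.6, 95.7]), np.float64(11.4)]
top 1812 [0.5024 0.1194 0.0953]
   [array([502.5, 116.7]), array([11.3, 95.5]), np.float64(11.4)]
[0.09519724 0.09624273 0.09675381]
job 664 [ 0.5228 -0.055   0.0406]
   [array([559.1, -87.1]), array([309.2, 105.9]), np.float64(11.0)]
[-0.1, 0.9, 10.9] [-0.04, 0.01, 0.05]
[-0.1, 0.9, 10.9] [-0.04, 0.01, 0.05]
[-0.1, 0.9, 10.9] [-0.04, 0.01, 0.05]
[-0.1, 0.9, 10.9] [-0.04, 0.01, 0.05]
[-0.1, 0.9, 10.9] [-0.04, 0.01, 0.05]
[-0.1, 0.9, 10.9] [-0.04, 0.01, 0.05]
[-0.1, 0.9, 10.9] [-0.04, 0.01, 0.05]
[-0.1, 0.9, 10.9] [-0.04, 0.01, 0.05]
[-0.1, 0.9, 10.9] [-0.04, 0.01, 0.05]
[-0.1, 0.8, 10.9] [-0.04, 0.01, 0.05]
```

Request:
jog_arm:
  increments:
    - [0,0.3,16,0,0,0,0.6]
    - [0,0.3,16,0,0,0,0.6]
    - [0,0.3,16,0,0,0,0.6]
    - [0,0.3,16,0,0,0,0.6]
    - [0,0.3,16,0,0,0,0.6]
    - [0,0.3,14,0,0,0,0.6]
    - [0,0,8,0,0,0,0.6]
    - [0,0,5,0,0,0,0.6]
    - [0,0,3,0,0,0,0.6]
    - [0,0,0,0,0,0,0.6]

```text
time: 11.18
tool_pos: [0.5041, 0.1177, 0.0868]
tool_rot: [0.634, 0.774, -0.0, -0.0]
wrist_force: [0.4, -0.1, 0.1]
grip_width: 0.051
grip_force: 0.0
```

Request:
jog_arm:
  increments:
    - [0,0,0,0,0,0,0.3]
    - [0,0,0,0,0,0,0.2]
    - [0,0,0,0,0,0,0.1]
    - [0,0,0,0,0,0,0]
    - [0,0,0,0,0,0,0]
    - [0,0,0,0,0,0,0]
    - [0,0,0,0,0,0,0]
    - [0,0,0,0,0,0,0]
    - [0,0,0,0,0,0,0]
    - [0,0,0,0,0,0,0]
  grip_force: 80

```text
time: 12.02
tool_pos: [0.5045, 0.1177, 0.0879]
tool_rot: [0.634, 0.774, 0.0, 0.0]
wrist_force: [-1.4, 0.2, 5.2]
grip_width: 0.0125
grip_force: 78.8
```

Request:
jog_arm:
  increments:
    - [0,0,-2,0,0,0,0]
    - [0,0,-4,0,0,0,0]
    - [0,0,-7,0,0,0,0]
    - [0,0,-10,0,0,0,0]
    - [0,0,-12,0,0,0,0]
    - [0,0,-12,0,0,0,0]
    - [0,0,-12,0,0,0,0]
    - [0,0,-10,0,0,0,0]
    - [0,0,-7,0,0,0,0]
    - [0,0,-3,0,0,0,0]

```text
time: 12.85
tool_pos: [0.5047, 0.1177, 0.1674]
tool_rot: [0.634, 0.774, 0.001, 0.001]
wrist_force: [1.1, -0.3, -5.7]
grip_width: 0.0127
grip_force: 78.1
```

```bash
python3 - <<'E'
from h import *
st()
z=np.load('pics/top0.npz'); im=z['im'].astype(int); W=cloud('top',z['d'])
# job tray rim sides -> heading
r,g,b=im[...,0],im[...,1],im[...,2]
yl=(r>150)&(g>110)&(b<90)&(W[...,2]>.035)&(W[...,2]<.055)
P=W[yl]; print([np.round(q,1) for q in cv2.minAreaRect((P[:,:2]*1000).astype(np.float32))], P[:,2].mean())
for sgn,nm in((1,'left'),(-1,'right')):
    Q=P[(sgn*(P[:,1]+.154)>.08)&(P[:,0]>.44)&(P[:,0]<.70)]; f=np.polyfit(Q[:,0],Q[:,1],1); print(nm,np.degrees(np.arctan(f[0])),np.polyval(f,.57))
p=eyes.camera_params('wrist'); im,d=snap('wrist','w5')
E
```

```text
{'time': 12.85, 'tool_pos': [0.5047, 0.1177, 0.1674], 'tool_rot': [0.6336, 0.7737, 0.0008, 0.0006], 'joints': [0.0063, 0.4857, -0.4279, 2.1262, 0.3534, 0.5949, -0.4748], 'wrist_force': [1.0702, -0.3408, -5.6737], 'grip_width': 0.0127, 'grip_force': 78.0817}
y heading 11.36714424508552 z [ 1.81878755e-03  4.55156368e-04 -9.99998242e-01]
[array([576.3, 242.7]), array([ 391.9, 1040.9]), np.float64(4.2)] 0.04226921184433042
left -45.54828949306596 0.01721529712318115
right -0.41449095485083187 -0.2523457456314127
```

View pics/w5.png

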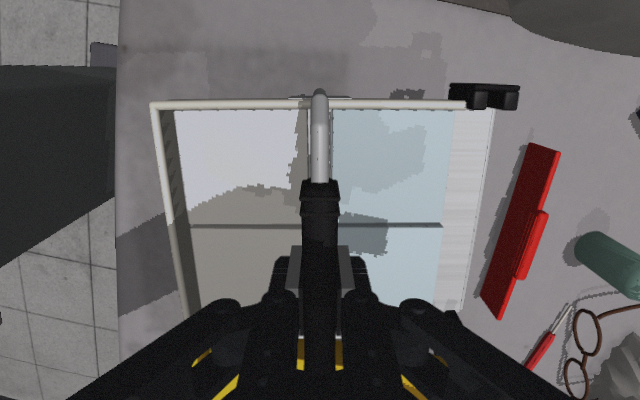

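```bash
cat >> h.py <<'E'
def planw(p,Rt,w,P0=None,R0=None):
    s=arm.state(); p0=np.array(s['tool_pos']) if P0 is None else np.array(P0); R0=R.from_quat(s['tool_rot']) if R0 is None else R0
    w=np.array(w,float)/sum(w); dr=(R0.inv()*Rt).as_rotvec(); p=np.array(p); Rc=R0; rows=[]
    for k in w:
        sh=Rc.inv().apply((p-p0)*k)*1000; rows.append(np.round(sh,1).tolist()+np.round(np.degrees(dr*k),2).tolist()+[0]); Rc=Rc*R.from_rotvec(dr*k)
    for i in range(0,len(rows),10): print(rows[i:i+10])
E
python3 - <<'E'
from h import *
w=[1,2,3,4]+[5]*12+[4,3,2,1]
planw([.475,-.154,.185],down(-0.9),w)
E
```

```text
[[-3.3, -1.0, -0.2, 0.0, -0.0, 0.15, 0], [-6.5, -2.0, -0.4, 0.0, -0.0, 0.31, 0], [-9.8, -3.0, -0.7, 0.0, -0.0, 0.46, 0], [-13.1, -3.9, -0.9, 0.01, -0.0, 0.61, 0], [-16.4, -4.7, -1.1, 0.01, -0.0, 0.77, 0], [-16.5, -4.5, -1.1, 0.01, -0.0, 0.77, 0], [-16.5, -4.3, -1.1, 0.01, -0.0, 0.77, 0], [-16.6, -4.1, -1.1, 0.01, -0.0, 0.77, 0], [-16.6, -3.8, -1.1, 0.01, -0.0, 0.77, 0], [-16.7, -3.6, -1.1, 0.01, -0.0, 0.77, 0]]
[[-16.7, -3.4, -1.1, 0.01, -0.0, 0.77, 0], [-16.8, -3.2, -1.1, 0.01, -0.0, 0.77, 0], [-16.8, -2.9, -1.1, 0.01, -0.0, 0.77, 0], [-16.9, -2.7, -1.1, 0.01, -0.0, 0.77, 0], [-16.9, -2.5, -1.1, 0.01, -0.0, 0.77, 0], [-16.9, -2.3, -1.1, 0.01, -0.0, 0.77, 0], [-13.6, -1.6, -0.9, 0.01, -0.0, 0.61, 0], [-10.2, -1.1, -0.7, 0.0, -0.0, 0.46, 0], [-6.8, -0.7, -0.4, 0.0, -0.0, 0.31, 0], [-3.4, -0.3, -0.2, 0.0, -0.0, 0.15, 0]]
```

Request:
jog_arm:
  increments:
    - [-3.3,-1.0,-0.2,0,0,0.15,0]
    - [-6.5,-2.0,-0.4,0,0,0.3,0]
    - [-9.8,-3.0,-0.7,0,0,0.45,0]
    - [-13.1,-3.9,-0.9,0,0,0.6,0]
    - [-16.4,-4.7,-1.1,0,0,0.77,0]
    - [-16.5,-4.5,-1.1,0,0,0.77,0]
    - [-16.5,-4.3,-1.1,0,0,0.77,0]
    - [-16.6,-4.1,-1.1,0,0,0.77,0]
    - [-16.6,-3.8,-1.1,0,0,0.77,0]
    - [-16.7,-3.6,-1.1,0,0,0.77,0]

```text
time: 13.73
tool_pos: [0.4885, -0.0203, 0.1743]
tool_rot: [0.675, 0.738, -0.001, -0.001]
wrist_force: [0.0, -0.4, -4.8]
grip_width: 0.0129
grip_force: 78.1
```

Request:
jog_arm:
  increments:
    - [-16.7,-3.4,-1.1,0,0,0.77,0]
    - [-16.8,-3.2,-1.1,0,0,0.77,0]
    - [-16.8,-2.9,-1.1,0,0,0.77,0]
    - [-16.9,-2.7,-1.1,0,0,0.77,0]
    - [-16.9,-2.5,-1.1,0,0,0.77,0]
    - [-16.9,-2.3,-1.1,0,0,0.77,0]
    - [-13.6,-1.6,-0.9,0,0,0.6,0]
    - [-10.2,-1.1,-0.7,0,0,0.45,0]
    - [-6.8,-0.7,-0.4,0,0,0.3,0]
    - [-3.4,-0.3,-0.2,0,0,0.15,0]

```text
time: 14.57
tool_pos: [0.4742, -0.1555, 0.1834]
tool_rot: [0.713, 0.701, -0.0, -0.0]
wrist_force: [0.5, 0.6, -4.5]
grip_width: 0.0128
grip_force: 78.1
```

```bash
python3 - <<'E'
from h import *
st(); im,d=snap('scene','s2'); cv2.imwrite('pics/s2c.png',cv2.resize(im[130:280,260:480,::-1],None,fx=3,fy=3))
W=cloud('scene',d); im=im.astype(int); r,g,b=im[...,0],im[...,1],im[...,2]
y=(r>150)&(g>110)&(b<110)&(W[...,2]>.034)&(W[...,2]<.055)&(W[...,0]<.8)&(W[...,0]>.35); P=W[y]; print([np.round(q,1) for q in cv2.minAreaRect((P[:,:2]*1000).astype(np.float32))])
planw([.475,-.154,.180],tilt(down(-0.9),18),[1]*10)
E
```

```text
{'time': 14.5667, 'tool_pos': [0.4742, -0.1555, 0.1834], 'tool_rot': [0.7132, 0.7009, -0.0005, -0.0003], 'joints': [0.5267, 0.4348, -0.3907, 2.1548, 0.2881, 0.6017, -0.088], 'wrist_force': [0.5351, 0.6427, -4.51], 'grip_width': 0.0128, 'grip_force': 78.0791}
y heading -0.9970313861575851 z [-1.07938637e-03 -2.36072826e-04 -9.99999390e-01]
[array([537.9, 228.5]), array([315.1, 960.4]), np.float64(4.3)]
[[0.1, 0.1, 0.3, 1.8, 0.0, -0.01, 0], [0.1, 0.1, 0.3, 1.8, 0.0, -0.01, 0], [0.1, 0.1, 0.3, 1.8, 0.0, -0.01, 0], [0.1, 0.1, 0.3, 1.8, 0.0, -0.01, 0], [0.1, 0.1, 0.3, 1.8, 0.0, -0.01, 0], [0.1, 0.1, 0.3, 1.8, 0.0, -0.01, 0], [0.1, 0.1, 0.3, 1.8, 0.0, -0.01, 0], [0.1, 0.1, 0.3, 1.8, 0.0, -0.01, 0], [0.1, 0.1, 0.3, 1.8, 0.0, -0.01, 0], [0.1, 0.2, 0.3, 1.8, 0.0, -0.01, 0]]
```

View pics/s2c.png

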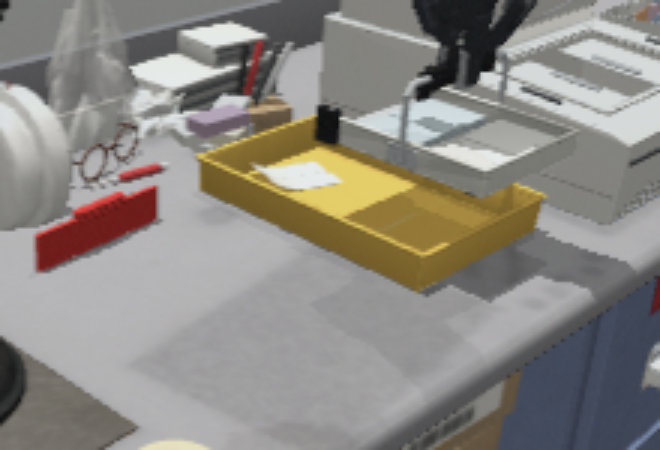

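Request:
jog_arm:
  increments:
    - [0,0,0.3,1,0,0,0]
    - [0,0,0.5,2,0,0,0]
    - [0,0,0.5,2,0,0,0]
    - [0,0,0.5,2,0,0,0]
    - [0,0,0.5,2,0,0,0]
    - [0,0,0.5,2,0,0,0]
    - [0,0,0.5,2,0,0,0]
    - [0,0,0,2,0,0,0]
    - [0,0,0,2,0,0,0]
    - [0,0,0,1,0,0,0]

```text
time: 15.45
tool_pos: [0.4764, -0.1526, 0.1802]
tool_rot: [0.703, 0.694, -0.109, -0.111]
wrist_force: [0.5, -0.0, -4.1]
grip_width: 0.0126
grip_force: 78.2
```

Request:
jog_arm:
  increments:
    - [0,0,0,0.8,0,0,0]
    - [0,0,0,0.8,0,0,0]
    - [0,0,0,0.8,0,0,0]
    - [0,0,0,0.8,0,0,0]
    - [0,0,0,0.8,0,0,0]
    - [0,0,0,0.8,0,0,0]
    - [0,0,0,0.8,0,0,0]
    - [0,0,0,0.8,0,0,0]
    - [0,0,0,0.8,0,0,0]
    - [0,0,0,0.8,0,0,0]

```text
time: 16.28
tool_pos: [0.4747, -0.1541, 0.1804]
tool_rot: [0.694, 0.684, -0.158, -0.161]
wrist_force: [-0.7, -0.4, -4.9]
grip_width: 0.0124
grip_force: 78.2
```

```bash
python3 - <<'E'
from h import *
st(); im,d=snap('scene','s3'); cv2.imwrite('pics/s3c.png',cv2.resize(im[130:280,260:480,::-1],None,fx=3,fy=3))
E
```

```text
{'time': 16.2833, 'tool_pos': [0.4747, -0.1541, 0.1804], 'tool_rot': [0.6941, 0.6836, -0.1583, -0.1607], 'joints': [0.4293, 0.6077, -0.3555, 1.9091, 0.2561, 1.1324, -0.0937], 'wrist_force': [-0.6524, -0.3781, -4.9139], 'grip_width': 0.0124, 'grip_force': 78.2173}
y heading -0.8691210629387368 z [-0.43936835  0.00663444 -0.89828249]
```

View pics/s3c.png

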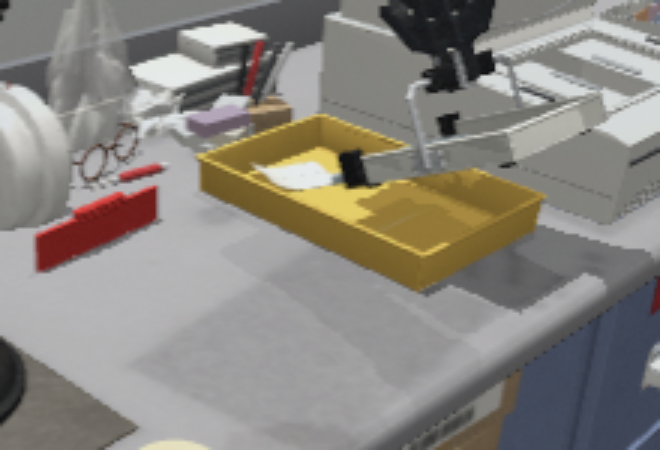

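Request:
jog_arm:
  increments:
    - [0,0,0,0.5,0,0,0]
    - [0,0,0,0.5,0,0,0]
    - [0,0,0,0.5,0,0,0]
    - [0,0,0,0.5,0,0,0]
    - [0,0,0,0.5,0,0,0]
    - [0,0,0,0.5,0,0,0]
    - [0,0,0,0.5,0,0,0]
    - [0,0,0,0.5,0,0,0]
    - [0,0,0,0.5,0,0,0]
    - [0,0,0,0.5,0,0,0]

```text
time: 17.17
tool_pos: [0.4746, -0.154, 0.1804]
tool_rot: [0.686, 0.676, -0.188, -0.191]
wrist_force: [-0.2, -0.1, -4.5]
grip_width: 0.0127
grip_force: 78.4
```

```bash
python3 - <<'E'
from h import *
st(); im,d=snap('scene','s4'); a=im[140:260,280:470,::-1]
im,d2=snap('top','t4'); b=im[140:260,320:510,::-1]
cv2.imwrite('pics/s4c.png',np.hstack([cv2.resize(x,None,fx=2.1,fy=2.8) for x in(a,b)]))
E
```

```text
{'time': 17.1667, 'tool_pos': [0.4746, -0.154, 0.1804], 'tool_rot': [0.6864, 0.6762, -0.1878, -0.1907], 'joints': [0.4124, 0.6451, -0.3461, 1.8661, 0.2509, 1.2246, -0.0945], 'wrist_force': [-0.2489, -0.0515, -4.462], 'grip_width': 0.0127, 'grip_force': 78.3503}
y heading -0.8643748685710785 z [-0.51572052  0.00776814 -0.85672166]
```

View pics/s4c.png

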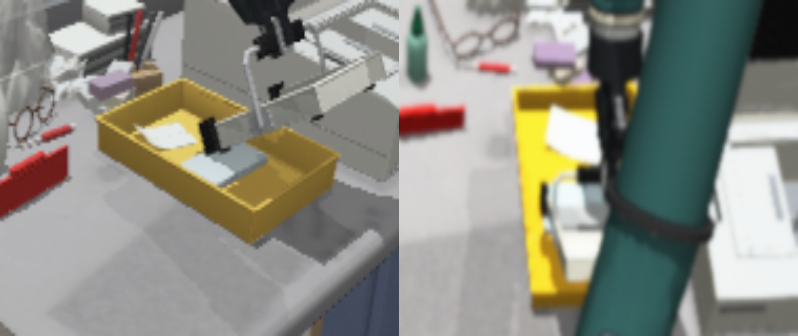

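```bash
python3 - <<'E'
from h import *
z=np.load('pics/s4.npz'); im=z['im'].astype(int); W=cloud('scene',z['d'])
r,g,b=im[...,0],im[...,1],im[...,2]
m=(b>=r)&(b>90)&(W[...,2]>-.01)&(W[...,2]<.1)&(W[...,0]>.42)&(W[...,0]<.73)&(W[...,1]>-.25)&(W[...,1]<-.06)
P=W[m];print(len(P),np.round(np.percentile(P,[2,25,50,75,98],axis=0),3).tolist())
im,d=eyes.read_camera('wrist'); cv2.imwrite('pics/w6.png',im[:,:,::-1])
cv2.imwrite('pics/w6c.png',np.hstack([cv2.resize(im[:,:,::-1],(480,300)),cv2.resize(cv2.imread('pics/s4.png')[190:240,330:390],(320,300))]))
R0=R.from_quat(arm.state()['tool_rot']); print(R0.inv().apply([0,0,.06])*1000)
E
```

```text
452 [[0.517, -0.219, 0.003], [0.531, -0.185, 0.007], [0.554, -0.162, 0.012], [0.599, -0.139, 0.013], [0.685, -0.097, 0.015]]
[ 5.05479787e-03 -3.09078691e+01 -5.14266818e+01]
```

View pics/w6c.png

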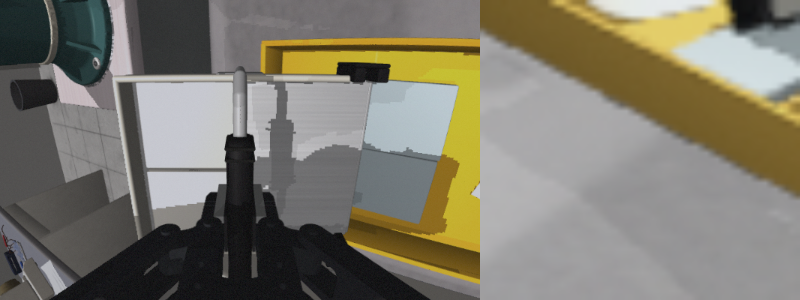

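Request:
jog_arm:
  increments:
    - [0,-1.5,-2.5,0,0,0,0]
    - [0,-3,-5,0,0,0,0]
    - [0,-4,-6.6,0,0,0,0]
    - [0,-4,-6.6,0,0,0,0]
    - [0,-4,-6.6,0,0,0,0]
    - [0,-4,-6.6,0,0,0,0]
    - [0,-4,-6.6,0,0,0,0]
    - [0,-3,-5,0,0,0,0]
    - [0,-1.5,-2.5,0,0,0,0]
    - [0,0,0,0,0,0,0]

```text
time: 18.15
tool_pos: [0.4748, -0.1541, 0.2373]
tool_rot: [0.687, 0.676, -0.187, -0.19]
wrist_force: [0.6, 0.1, -4.4]
grip_width: 0.013
grip_force: 78.3
```

Request:
jog_arm:
  increments:
    - [0,0,0,-1.5,0,0,0]
    - [0,0,0,-3,0,0,0]
    - [0,0,0,-3.5,0,0,0]
    - [0,0,0,-4,0,0,0]
    - [0,0,0,-4,0,0,0]
    - [0,0,0,-4,0,0,0]
    - [0,0,0,-4,0,0,0]
    - [0,0,0,-3.5,0,0,0]
    - [0,0,0,-2.5,0,0,0]
    - [0,0,0,-1,0,0,0]

```text
time: 18.98
tool_pos: [0.4714, -0.154, 0.236]
tool_rot: [0.713, 0.702, -0.001, -0.001]
wrist_force: [-0.9, 0.0, -3.7]
grip_width: 0.0126
grip_force: 78.3
```

```bash
python3 - <<'E'
from h import *
st()
planw([.4945,.116,.168],down(11.37),[1,2,3,4]+[5]*12+[4,3,2,1])
E
```

```text
{'time': 18.9833, 'tool_pos': [0.4714, -0.154, 0.236], 'tool_rot': [0.7127, 0.7015, -0.0013, -0.0013], 'joints': [0.552, 0.3519, -0.4138, 2.1143, 0.2132, 0.718, -0.0169], 'wrist_force': [-0.8507, 0.0234, -3.71], 'grip_width': 0.0126, 'grip_force': 78.2646}
y heading -0.9025253134378121 z [-3.66916621e-03 -2.93869113e-05 -9.99993268e-01]
[[3.4, 0.2, 0.8, -0.0, -0.0, -0.15, 0], [6.8, 0.5, 1.7, -0.01, -0.0, -0.31, 0], [10.1, 0.8, 2.5, -0.01, -0.0, -0.46, 0], [13.5, 1.2, 3.4, -0.01, -0.0, -0.61, 0], [16.9, 1.6, 4.2, -0.01, -0.0, -0.77, 0], [16.8, 1.9, 4.2, -0.01, -0.0, -0.77, 0], [16.8, 2.1, 4.2, -0.01, -0.0, -0.77, 0], [16.8, 2.3, 4.2, -0.01, -0.0, -0.77, 0], [16.7, 2.5, 4.2, -0.01, -0.0, -0.77, 0], [16.7, 2.8, 4.2, -0.01, -0.0, -0.77, 0]]
[[16.7, 3.0, 4.2, -0.01, -0.0, -0.77, 0], [16.6, 3.2, 4.2, -0.01, -0.0, -0.77, 0], [16.6, 3.4, 4.2, -0.01, -0.0, -0.77, 0], [16.5, 3.6, 4.2, -0.01, -0.0, -0.77, 0], [16.5, 3.9, 4.2, -0.01, -0.0, -0.77, 0], [16.4, 4.1, 4.2, -0.01, -0.0, -0.77, 0], [13.1, 3.4, 3.4, -0.01, -0.0, -0.61, 0], [9.8, 2.7, 2.5, -0.01, -0.0, -0.46, 0], [6.5, 1.8, 1.7, -0.01, -0.0, -0.31, 0], [3.3, 0.9, 0.8, -0.0, -0.0, -0.15, 0]]
```

Request:
jog_arm:
  increments:
    - [3.4,0.2,0.8,0,0,-0.15,0]
    - [6.8,0.5,1.7,0,0,-0.3,0]
    - [10.1,0.8,2.5,0,0,-0.45,0]
    - [13.5,1.2,3.4,0,0,-0.6,0]
    - [16.9,1.6,4.2,0,0,-0.77,0]
    - [16.8,1.9,4.2,0,0,-0.77,0]
    - [16.8,2.1,4.2,0,0,-0.77,0]
    - [16.8,2.3,4.2,0,0,-0.77,0]
    - [16.7,2.5,4.2,0,0,-0.77,0]
    - [16.7,2.8,4.2,0,0,-0.77,0]

```text
time: 19.82
tool_pos: [0.4862, -0.0161, 0.2023]
tool_rot: [0.673, 0.74, 0.0, -0.001]
wrist_force: [0.4, -0.4, -4.0]
grip_width: 0.0126
grip_force: 78.3
```

Request:
jog_arm:
  increments:
    - [16.7,3.0,4.2,0,0,-0.77,0]
    - [16.6,3.2,4.2,0,0,-0.77,0]
    - [16.6,3.4,4.2,0,0,-0.77,0]
    - [16.5,3.6,4.2,0,0,-0.77,0]
    - [16.5,3.9,4.2,0,0,-0.77,0]
    - [16.4,4.1,4.2,0,0,-0.77,0]
    - [13.1,3.4,3.4,0,0,-0.6,0]
    - [9.8,2.7,2.5,0,0,-0.45,0]
    - [6.5,1.8,1.7,0,0,-0.3,0]
    - [3.3,0.9,0.8,0,0,-0.15,0]

```text
time: 20.65
tool_pos: [0.4973, 0.118, 0.1689]
tool_rot: [0.632, 0.775, 0.0, -0.0]
wrist_force: [-0.2, 0.6, -3.7]
grip_width: 0.0124
grip_force: 78.3
```

```bash
python3 - <<'E'
from h import *
st()
E
```

```text
{'time': 20.65, 'tool_pos': [0.4973, 0.118, 0.1689], 'tool_rot': [0.6325, 0.7746, 0.0001, -0.0004], 'joints': [0.0095, 0.4778, -0.4361, 2.1387, 0.3531, 0.5935, -0.4781], 'wrist_force': [-0.2266, 0.6414, -3.6965], 'grip_width': 0.0124, 'grip_force': 78.2767}
y heading 11.535935806497195 z [-5.93698589e-04  6.70764085e-04 -9.99999599e-01]
```

Level over its place; lower 81 mm gently.

Request:
jog_arm:
  increments:
    - [0,0,5,0,0,0,0]
    - [0,0,10,0,0,0,0]
    - [0,0,13,0,0,0,0]
    - [0,0,13,0,0,0,0]
    - [0,0,13,0,0,0,0]
    - [0,0,10,0,0,0,0]
    - [0,0,7,0,0,0,0]
    - [0,0,4,0,0,0,0]
    - [0,0,2,0,0,0,0]
    - [0,0,1,0,0,0,0]

```text
time: 21.48
tool_pos: [0.4976, 0.1159, 0.0912]
tool_rot: [0.634, 0.774, 0.0, 0.0]
wrist_force: [1.1, -0.4, -3.4]
grip_width: 0.013
grip_force: 78.3
```

Request:
jog_arm:
  increments:
    - [0,0,1,0,0,0,0]
    - [0,0,0.7,0,0,0,0]
    - [0,0,0.5,0,0,0,0]
    - [0,0,0,0,0,0,0]
    - [0,0,0,0,0,0,0]
    - [0,0,0,0,0,0,0]
    - [0,0,0,0,0,0,0]
    - [0,0,0,0,0,0,0]
    - [0,0,0,0,0,0,0]
    - [0,0,0,0,0,0,0]

```text
time: 22.32
tool_pos: [0.4974, 0.1159, 0.0891]
tool_rot: [0.634, 0.774, 0.0, 0.0]
wrist_force: [-0.3, -0.0, -4.6]
grip_width: 0.0125
grip_force: 78.3
```

Not yet carried by the table; lower by small steps.

Request:
jog_arm:
  increments:
    - [0,0,0.5,0,0,0,0]
    - [0,0,0.5,0,0,0,0]
    - [0,0,0.5,0,0,0,0]
    - [0,0,0.5,0,0,0,0]
    - [0,0,0,0,0,0,0]
    - [0,0,0,0,0,0,0]
    - [0,0,0,0,0,0,0]
    - [0,0,0,0,0,0,0]
    - [0,0,0,0,0,0,0]
    - [0,0,0,0,0,0,0]

```text
time: 23.15
tool_pos: [0.4974, 0.1159, 0.0879]
tool_rot: [0.634, 0.774, -0.0, 0.0]
wrist_force: [-1.7, -0.6, 5.0]
grip_width: 0.0129
grip_force: 79.7
```

Standing (+5 N). Release and withdraw.

Request:
jog_arm:
  increments:
    - [0,0,0,0,0,0,0.2]
    - [0,0,0,0,0,0,0.3]
    - [0,0,0,0,0,0,0.5]
    - [0,0,0,0,0,0,0.6]
    - [0,0,0,0,0,0,0.6]
    - [0,0,0,0,0,0,0.6]
    - [0,0,-4,0,0,0,0.6]
    - [0,0,-8,0,0,0,0.6]
    - [0,0,-12,0,0,0,0.6]
    - [0,0,-15,0,0,0,0.6]

```text
time: 23.98
tool_pos: [0.497, 0.1158, 0.1265]
tool_rot: [0.633, 0.774, -0.001, -0.0]
wrist_force: [-0.2, -0.1, -0.1]
grip_width: 0.0511
grip_force: 0.0
```

Request:
jog_arm:
  increments:
    - [0,0,-20,0,0,0,0.6]
    - [0,0,-20,0,0,0,0.6]
    - [0,0,-20,0,0,0,0.6]
    - [0,0,-20,0,0,0,0.6]
    - [0,0,-20,0,0,0,0.6]
    - [0,0,-20,0,0,0,0.6]
    - [0,0,-20,0,0,0,0.6]
    - [0,0,-15,0,0,0,0.6]
    - [0,0,-5,0,0,0,0.6]
    - [0,0,0,0,0,0,0.6]

```text
time: 24.82
tool_pos: [0.4981, 0.1162, 0.2878]
tool_rot: [0.634, 0.774, 0.001, 0.001]
wrist_force: [0.5, -0.0, -0.6]
grip_width: 0.0511
grip_force: 0.0
```

```bash
python3 - <<'E'
from h import *
st()
for n in('top','scene','wrist'):
    p=eyes.camera_params(n); im,d=snap(n,n+'9'); W=cloud(n,d,p); im=im.astype(int); r,g,b=im[...,0],im[...,1],im[...,2]
    x,y,z=[W[...,i] for i in range(3)]
    def rect(nm,m):
        P=W[m&np.isfinite(z)]
        if len(P)>8: print(n,nm,len(P),np.round(np.percentile(P,[2,50,98],axis=0),3).tolist(),[np.round(q,1).tolist() for q in cv2.minAreaRect((P[:,:2]*1000).astype(np.float32))])
    rect('gate',(r>100)&(g<70)&(b<70)&(y>0)&(y<.22)&(x<.76)&(x>.55))
    rect('handle',(r+g+b<130)&(z>.075)&(z<.11)&(x>.4)&(x<.58)&(y>0)&(y<.22))
    rect('job',(r>150)&(g>110)&(b<90)&(x>.35)&(x<.8)&(y<-.03)&(y>-.28)&(z<.06))
    rect('blue in job',(b>=r-5)&(b>90)&(x>.43)&(x<.64)&(y<-.07)&(y>-.235)&(z<.03)&(z>0))
    t=(z>.0)&(z<.045)&(x>.38)&(x<.63)&(y>.01)&(y<.22)
    for a in(-70,-50,-30,30,50,70):   # along front dir, both rows
        h=np.radians(11.4); q=np.array([.4974,.1159])+a/1000*np.array([np.cos(h),np.sin(h)])
        out=[]
        for s in(-37,37):
            c=q+s/1000*np.array([-np.sin(h),np.cos(h)]); m=(abs(x-c[0])<.008)&(abs(y-c[1])<.008)&(z<.06)
            if m.sum()>2: out.append((s,round(float(np.median(z[m]))*1000,1),[int(np.median(k[m])) for k in(r,g,b)]))
        if out: print(n,a,out)
E
```

```text
{'time': 24.8167, 'tool_pos': [0.4981, 0.1162, 0.2878], 'tool_rot': [0.6336, 0.7736, 0.0013, 0.0012], 'joints': [0.1077, 0.3127, -0.5307, 2.0308, 0.2106, 0.8465, -0.3435], 'wrist_force': [0.5122, -0.0429, -0.6269], 'grip_width': 0.0511, 'grip_force': 0.0}
y heading 11.36074647238335 z [ 3.47056389e-03  5.09469977e-04 -9.99993848e-01]
top gate 247 [[0.679, 0.033, 0.003], [0.687, 0.124, 0.023], [0.697, 0.182, 0.049]] [[688.7, 106.4], [15.2, 153.0], 5.1]
top handle 68 [[0.481, 0.072, 0.089], [0.494, 0.109, 0.095], [0.503, 0.153, 0.103]] [[493.0, 113.6], [10.1, 84.7], 12.6]
top job 927 [[0.422, -0.144, -0.002], [0.613, -0.081, 0.005], [0.72, -0.053, 0.047]] [[593.0, -81.9], [104.0, 356.4], 76.2]
top blue in job 166 [[0.525, -0.13, 0.008], [0.563, -0.105, 0.014], [0.589, -0.09, 0.022]] [[556.6, -109.2], [41.0, 72.4], 85.9]
top -70 [(-37, -493.3, [81, 64, 43]), (37, 23.0, [251, 252, 252])]
top -50 [(-37, 22.1, [206, 205, 194]), (37, 22.3, [251, 252, 253])]
top -30 [(-37, 21.7, [202, 201, 191]), (37, 21.8, [251, 252, 253])]
top 30 [(-37, 10.5, [245, 246, 246]), (37, 8.4, [245, 247, 246])]
t
[... 1278 characters left out ...]
115.5], [14.3, 94.8], 11.1]
wrist job 5681 [[0.461, -0.232, 0.0], [0.508, -0.145, 0.002], [0.639, -0.053, 0.041]] [[587.9, -150.3], [197.0, 266.2], 89.6]
wrist blue in job 3576 [[0.522, -0.222, 0.004], [0.556, -0.152, 0.012], [0.635, -0.089, 0.013]] [[580.3, -157.0], [141.7, 120.9], 87.9]
wrist -70 [(-37, 19.5, [142, 139, 135]), (37, 19.7, [196, 197, 205])]
wrist -50 [(-37, 19.6, [142, 139, 135]), (37, 19.9, [196, 198, 205])]
wrist -30 [(-37, 19.6, [143, 140, 135]), (37, 19.9, [196, 198, 205])]
wrist 30 [(-37, 7.5, [195, 196, 199]), (37, 8.1, [196, 198, 205])]
wrist 50 [(-37, 7.5, [196, 197, 200]), (37, 7.8, [196, 198, 205])]
wrist 70 [(-37, 7.7, [196, 197, 202]), (37, 7.8, [196, 197, 205])]
```

Whites are in place, the front row is empty, both blues lie flat in the unmoved job tray, and the gate stands clear. Handing in.

```bash
python3 -c "
from plant import arm
print(arm.close_job())"
```

```text
the job is handed in; nothing more can be done
None
```

I handed the job in at about 25 s, with no verdict shown: both blue packets lie flat in the job tray, which stayed in place, the white pair is still behind the lip, the lens tray stands level on the worktop, and the gate stands clear of both trays.

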